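# Lock the microscope's sample post for transport

## Task

The probe microscope is to be carried to another bench, so lock its sample post: spin the loose post in its bore until the hole in its lug stands over the lock hole in the ring beneath, and pass the lock pin from the accessory block down through both until its shoulder sits fully home on the lug. The ring was left clamped with its lock hole up to 26 degrees to either side of the pointer block, and the lug hides the hole, so feel for it under a light push; the pin must drop in and never be forced. Let go of it there, and leave the post seated in its bore and everything else as it is.

Things in the scene. Friction and masses are not known exactly. Their poses are not given: they have to be found in the camera images.
- stage: Microscope's sample stage, fixed: black base 160 x 160 mm, top 26 mm above the bench; on it a round aluminium ring 128 mm across, flat top 50 mm above the bench, with a central bore (radius 31 mm) for the loose post. Origin: centre of the underside; x axis from the middle to the small aluminium pointer block (22 mm wide) outside the ring, z up.
- ring_mid (a point): Centre of the ring's top face, 50 mm above the bench (axes as the stage). The ring has one lock hole, 11 mm across, 24 mm deep, its centre 45 mm from here. The ring is firmly clamped, turned up to 26 degrees (0.45 rad) either way from zero: the hole lies within 26 degrees either side of the stage's x axis, unmeasured. More than about 30 N of the pin on ring or post counts as forcing.
- post: Loose steel post (0.3-0.55 kg) in the bore, 1 mm play all round; turns freely either way, stays where left by weight and friction. Origin: centre of its foot, 26 mm above the bench; x along its lug, z up. Heights above origin: foot (radius 30 mm) 0-24 mm; flange (radius 36 mm) with one lug 24.5-32.5; round knurled grip, 34 mm diameter, 32.5-64.5, with a thin sample disc on top.
- lug_hole (a point): Centre of the lug's through hole at the lug's top face, 58.5 mm above the bench, 45 mm from the post's axis along its x; 11 mm across. The lug is 8 mm thick, 27 mm wide, ends 58.5 mm from the post's axis and passes 0.5 mm above the ring. A pin standing in the hole carries the post round when moved sideways.
- pin: Lock pin, plain steel, 60 g, upright in one of the accessory block's three holes (which one varies). Origin: tip of its shank; z up along the pin. Shank 8 mm diameter, 28.5 mm long, 1 mm chamfer at the tip; shoulder 20 mm across, 28.5-32.5 mm above the tip; round knurled grip 16 mm diameter, 32.5-72.5 mm above the tip. The thinnest handle in the block.
- pin_tip (a point): Centre of the pin's tip. Stowed it is 7.5 mm above the bench; resting on the ring's face 50 mm; home 30 mm.
- pin_shoulder (a point): Underside of the pin's shoulder, on the pin's axis, 28.5 mm above the tip. It rests on the accessory block when stowed, on the lug when home.
- rack: Accessory block, fixed: aluminium, 50 mm (x) by 170 mm (y) by 36 mm high, with three holes 10 mm across in a row along its y axis at -55, 0 and +55 mm. Origin: centre of its underside. The handles stand 55 mm apart in the row: grasp with the fingers either side of the row, along the block's x axis.
- driver_a: Hex driver standing in the accessory block: black handle 22 mm in diameter, top 102 mm above the bench. Leave it. Origin: tip of its shank.
- driver_b: A second hex driver like the first, in the accessory block. Leave it. Origin: tip of its shank.
- head: The microscope's scan head, set aside on the left: round, 72 mm across and 152 mm tall, black cap. Leave it. Origin: under its centre.
- sample_box: Flat sample box, 70 x 50 x 18 mm, white with a clear lid. Leave it. Origin: under its centre.
- tweezers: Steel tweezers, 125 mm long and 8 mm high, lying flat. Leave them. Origin: under the centre.
There are look-alikes about, which are no part of the job. Several things have the shape of the post; the one meant has the colours described above.

How it is judged:
By the outcome, as a careful person would: the job done as asked, in the order asked, and still so for the second after the job is handed in, with the robot touching nothing.
It also fails if it takes over 72 s, if anything falls off the work surface, if the arm or the gripper's body presses on something with over 40 N, if the wrist force passes 120 N, or if a joint passes its speed limit or range.

## Robot

A 7-joint arm with a two-finger parallel gripper is mounted at the origin on the work surface. World frame = base frame: x ahead of the robot, y to its left, z up, the work surface at z = 0. Lengths are in m, angles in rad, forces in N, time in s.
With the tool pointing down it reaches from about 0.4 to 0.875 m from the base axis. Payload 6.5 kg.
Tool frame: the origin (TCP) lies at the very end of the fingers, on their centre line; the grasp point (between the pads) lies env.grip_depth behind it (env.grip_depth is the distance from the TCP to the grasp point, in m); z points along the fingers, y is the line along which they close (so a half turn about z gives the same grasp; the last joint's range is limited). The gripper opens to 85 mm and grips with 20 to 120 N. Pads are 22 mm wide; open, the fingers measure 114 mm over their backs; the gripper's body (76 mm by 85 mm) begins 54 mm behind the grasp point. The pads swing forward as they close: fully open they stand 13 mm farther back than shut.
Start: joints at [1.261, 0.536, -0.004, 1.538, 0.003, 1.067, -0.071], TCP at [0.157, -0.631, 0.231] pointing down, gripper open.
Joint ranges: [-2.7, 2.7], [-0.37, 2.16], [-1.27, 1.26], [0.24, 2.4], [-1.31, 4.45], [0.19, 1.91], [-2.76, 2.76]. Speed limits (rad/s): [2.39, 2.39, 3.14, 3.14, 3.14, 3.14, 3.14].

## Interface

Orientations are given as a rotation vector (axis times angle).
In Python, from workcell import env, vision, sensors gives the robot as it stands. Calls block until the motion is done:
- env.move_ptp(position, orientation): joint-space move of the TCP to a pose.
- env.move_straight(position, rotation=None, feed=0.15, force_limit=None): straight line of the TCP; rotation=None keeps the orientation; feed is the mean speed in m/s. With force_limit (N) it stops when the force on the tool has changed by that much, and returns True; else False.
- env.goto_joints(angles): joint-space move.
- env.command_gripper(opening, grasp_force=None): finger opening in m; grasp_force is the grip in N (None keeps the last); returns when the fingers have stopped.
- env.pause(seconds).
- env.solve_ik(position, orientation): joint angles nearest the present ones, or None.
- vision.snapshot(name): name is "scene" or "top" or "wrist"; returns a dict with "img" (480x640x3 uint8, blue, green, red), "fov_y" (degrees; the focal length in pixels is half the picture's height over the tangent of half this angle, whatever the lens; pixels are square), "cx", "cy" (the principal point, pixels), "rvec" (rotation vector, rad) and "tvec" (3), from world to camera coordinates, as OpenCV has them; the wrist camera has in their place "hand_eye" (4x4, takes a point from camera to tool coordinates, whose origin is the TCP and whose axes are the flange's). Camera axes: x right, y down, z forward; pixel columns grow to the right and rows downward; lengths in m; the calibration is good to about 2 mm. A picture is of the moment at which its call begins: read the wrist's pose just before it. There is no depth.
A pose or a line that the arm cannot do raises env.Unreachable and nothing moves.
- env.hand_in(): hands the job in; it is judged then, once.
Readings, each from a call of its own:
- sensors.current_time(): time.
- sensors.current_joints(): joint angles.
- sensors.current_qd(): joint speeds.
- sensors.current_tau(): joint torques, N m.
- sensors.current_position(): TCP position.
- sensors.current_eef_rot(): TCP orientation.
- sensors.current_force(): force on the tool from outside, world axes, zero at the start.
- sensors.current_torque(): the same for the moment, N m.
- sensors.current_width(): finger opening in m.
- sensors.current_finger_force(): force on a finger pad.
Only numpy, scipy, OpenCV 4.12 (cv2) and the standard library are available. Lean on these libraries where they do the work, as an engineer would, in place of code of your own. Each camera call takes 0.05 s, during which the arm holds its last target. There are 200 camera calls.

## Working session

There is one attempt and no reset: what is moved stays moved. The work goes in short steps, each a Python script; the robot and the scene stay as the last script left them, time stands still between calls to the robot, and variables do not carry over. Pictures are saved under pics/ and viewed, at most 10 in all, crops included, and the job is handed in when it is done.

```bash
ls; mkdir -p pics; python3 - <<'E'
from workcell import env, vision, sensors
import cv2
for n in ("scene","top"):
    s=vision.snapshot(n); cv2.imwrite(f"pics/{n}0.png",s["img"]); print(n,s["fov_y"],s["cx"],s["cy"],s["rvec"],s["tvec"])
print(env.grip_depth,sensors.current_time(),sensors.current_eef_rot(),sensors.current_force())
E
```

```text
pics
scene 48.54192713789975 325.94161086211676 234.42049284481521 [ 2.14373375  0.48459146 -0.28335835] [-0.51906222 -0.05111018  1.47445016]
top 51.016118760111866 314.1132923774129 240.1709323543868 [ 2.15421167 -2.17442587  0.11275376] [0.03290666 0.54071586 1.24980105]
0.0187 0.1 [-3.11678322e+00 -3.81911117e-01  4.51850684e-04] [ 1.22061326 -0.07431807 -0.39459773]
```

View pics/scene0.png

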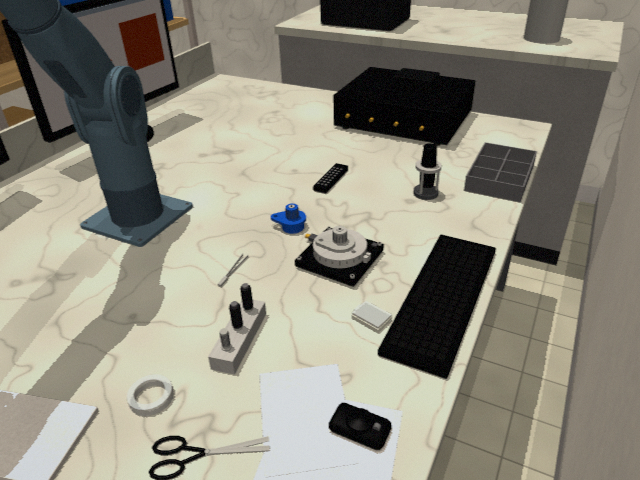

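View pics/top0.png

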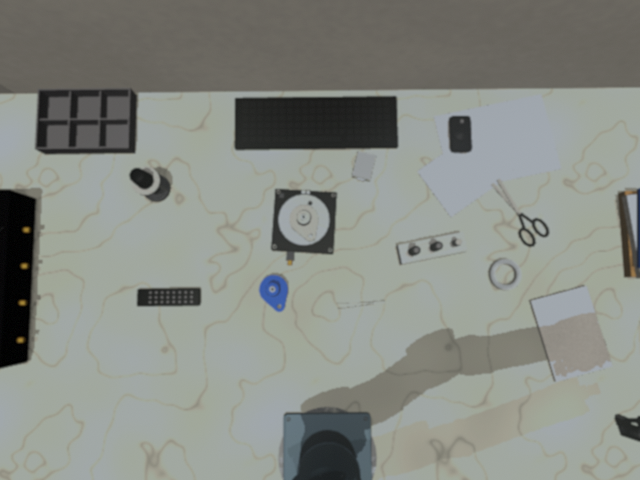

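The scene picture shows the stage (340,250), the rack (238,335) and a blue look-alike post (291,217). The top picture shows the stage at (304,222), the rack at (432,247) and the blue look-alike at (273,290). The post meant is the steel one in the stage. I'll confirm it and the pin in an enlarged crop.

```bash
cat > h.py <<'E'
import numpy as np, cv2
from workcell import env, vision, sensors
from scipy.spatial.transform import Rotation as R
def K(s):
    f=240/np.tan(np.radians(s["fov_y"]/2)); return np.array([[f,0,s["cx"]],[0,f,s["cy"]],[0,0,1]])
def ext(s):
    """world->camera R,t; the wrist camera from the present tool pose"""
    if "rvec" in s: return R.from_rotvec(np.ravel(s["rvec"])).as_matrix(), np.ravel(s["tvec"])
    T=np.eye(4); T[:3,:3]=R.from_rotvec(s["rot"]).as_matrix(); T[:3,3]=s["pos"]
    M=np.linalg.inv(T@np.array(s["hand_eye"])); return M[:3,:3],M[:3,3]
def snap(n):
    p,r=sensors.current_position(),sensors.current_eef_rot()
    s=dict(vision.snapshot(n)); s["pos"],s["rot"]=np.array(p),np.array(r); return s
def proj(s,X):
    Rm,t=ext(s); return cv2.projectPoints(np.array(X,float).reshape(-1,1,3),Rm,t,K(s),None)[0][:,0]
def unproj(s,uv,z):
    Rm,t=ext(s); C=-Rm.T@t; d=Rm.T@np.linalg.inv(K(s))@np.array([*uv,1.]); return C+d*(z-C[2])/d[2]
def down(yaw):
    """tool pointing down, finger closing line (tool y) at world angle yaw"""
    y=np.array([np.cos(yaw),np.sin(yaw),0]); z=np.array([0,0,-1.]); x=np.cross(y,z)
    return R.from_matrix(np.c_[x,y,z]).as_rotvec()
E
python3 - <<'E'
from h import *
s=snap("top"); c=snap("scene")
a=cv2.resize(s["img"][180:270,255:355],(400,360),interpolation=cv2.INTER_CUBIC)
b=cv2.resize(s["img"][225:275,385:475],(400,222),interpolation=cv2.INTER_CUBIC)
d=cv2.resize(c["img"][220:290,290:390],(400,280),interpolation=cv2.INTER_CUBIC)
e=cv2.resize(c["img"][280:375,200:280],(253,300),interpolation=cv2.INTER_CUBIC)
o=np.zeros((590,800,3),np.uint8); o[:360,:400]=a; o[362:584,:400]=b; o[:280,400:]=d; o[285:585,450:703]=e
cv2.imwrite("pics/c1.png",o)
print("stage approx",unproj(s,(304,219),.05),"rack",unproj(s,(432,247),.036), "proj origin",proj(s,[[0,0,0],[.157,-.631,.231]]),proj(c,[[0,0,0],[.157,-.631,.231]]))
E
```

```text
stage approx [0.59250174 0.05271509 0.05      ] rack [ 0.52009102 -0.26943574  0.036     ] proj origin [[327.35673403 457.78459949]
 [635.56623175 412.10377333]] [[ 138.56591949  215.97028721]
 [-101.76463165  317.3328563 ]]
```

View pics/c1.png

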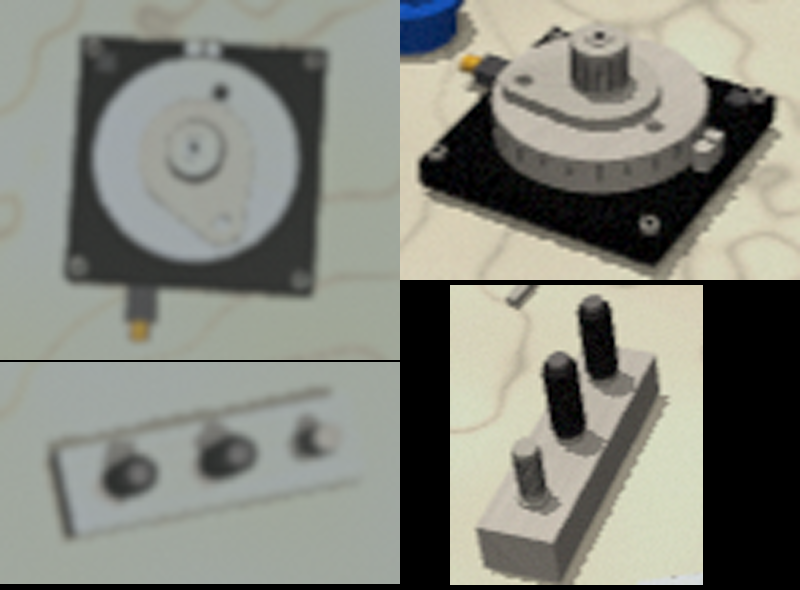

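The crops show the steel post in the ring at top (304,218), its lug pointing down-right to about (311,236). A dark hole in the ring is at (310,203), and the pointer block is at (306,192). In the rack, the two black drivers are at (417,250) and (440,245). The thin steel handle at the right, (457,241), is the pin, because it is the only slim aluminium-coloured one. Blue post-shaped thing at (273,290) is a look-alike. Next I'll take closer wrist views.

```bash
cat >> h.py <<'E'
def look(target,yaw,z):
    """put the TCP at height z so that target is in the middle of the wrist picture"""
    he=vision.snapshot("wrist"); r=down(yaw); p=np.array([target[0],target[1],z])
    he.update(pos=p,rot=r); hit=unproj(he,(320,240),target[2]); p[:2]+=np.array(target)[:2]-hit[:2]
    env.move_ptp(p,r); env.pause(.2); return snap("wrist")
E
python3 - <<'E'
from h import *
import pickle
t=snap("top"); pin=unproj(t,(457.5,241.4),.08); print(pin)
a=look(pin,np.radians(10.7),.24)
print(np.round(a["hand_eye"],3),a["fov_y"],sensors.current_joints())
b=look([.5925,.0527,.058],0,.26)
print(sensors.current_joints(),sensors.current_time(),b["pos"])
pickle.dump((a,b),open("ab.pkl","wb"))
o=np.zeros((600,800,3),np.uint8)
cv2.imwrite("pics/wa.png",a["img"]);cv2.imwrite("pics/wb.png",b["img"])
E
```

```text
[ 0.52915195 -0.32180112  0.08      ]
[[ 0.    -0.948 -0.32   0.081]
 [ 1.     0.    -0.    -0.   ]
 [ 0.    -0.32   0.948 -0.142]
 [ 0.     0.     0.     1.   ]] 58.09152924863552 [ 0.78597367  0.47945346 -0.46590837  1.65481519  0.23949112  1.06438922
  0.43386416]
[ 0.16990398  0.47289081 -0.55599143  1.63394804  0.27154986  1.11284049
 -0.45941071] 4.1167 [0.58780601 0.09470434 0.25989207]
```

View pics/wa.png

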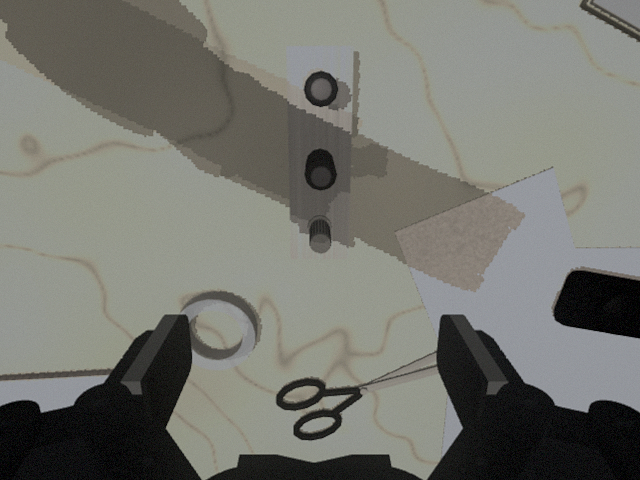

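View pics/wb.png

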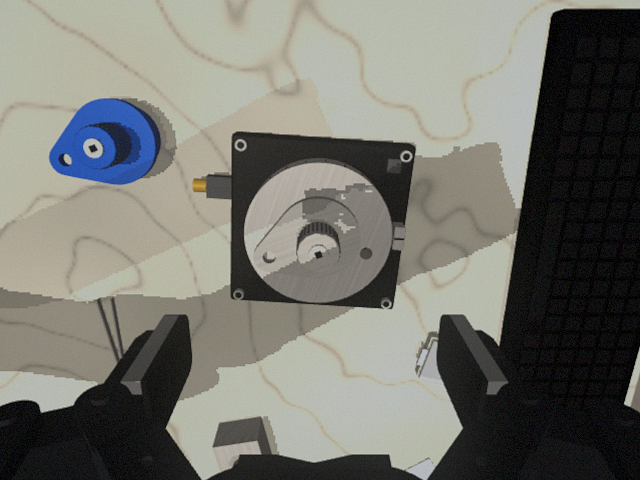

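The wrist views show the pin top at (320,242) in the first. In the second: knob top (318,254), lug hole (268,257), ring hole (366,254), pointer (399,236). I'll enlarge both for precise pixels.

```bash
python3 - <<'E'
from h import *
import pickle
a,b=pickle.load(open("ab.pkl","rb"))
o=np.zeros((570,800,3),np.uint8)
o[:,:570]=cv2.resize(b["img"][125:315,225:415],(570,570),interpolation=cv2.INTER_CUBIC)
o[:440,580:780]=cv2.resize(a["img"][160:270,295:345],(200,440),interpolation=cv2.INTER_CUBIC)
for i in range(0,190,20): cv2.putText(o,str(225+i),(i*3,8),0,.3,(0,255,255)); cv2.putText(o,str(125+i),(0,i*3+4),0,.3,(0,255,255))
cv2.imwrite("pics/c2.png",o)
E
```

```text
(no output)
```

View pics/c2.png

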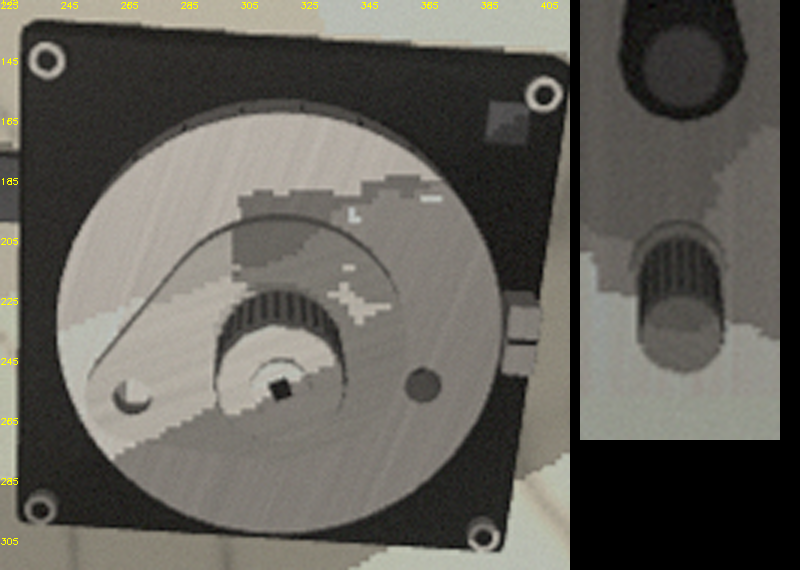

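```bash
python3 - <<'E'
from h import *
import pickle
a,b=pickle.load(open("ab.pkl","rb"))
q=lambda u,v:(225+u/3,125+v/3)
sc=[unproj(b,q(*p),.027) for p in [(46,60),(543,94),(484,537),(40,509)]]
C1=np.mean(sc,0); print("base ctr",C1,"axis angles",[np.degrees(np.arctan2(*(sc[j]-sc[i])[1::-1])) for i,j in((0,1),(3,2))])
edge=np.array([unproj(b,q(*p),.05)[:2] for p in [(56,318),(502,330),(280,112),(279,533),(130,470),(440,485),(105,200)]])
A=np.c_[2*edge,np.ones(len(edge))]; x=np.linalg.lstsq(A,(edge**2).sum(1),rcond=None)[0]; C2=x[:2]; print("ring",C2,np.sqrt(x[2]+C2@C2))
kn=unproj(b,q(281,388),.0915); lh=unproj(b,q(132,396),.0585); rh=unproj(b,q(423,385),.05); pt=unproj(b,q(522,341),.05)
for n,p in (("knob",kn),("lug",lh),("hole",rh),("ptr",pt)):
    d=p[:2]-C2; print(n,p.round(4),"r",np.hypot(*d).round(4),"ang",np.degrees(np.arctan2(d[1],d[0])).round(1))
d=lh-kn; print("lug from knob",np.hypot(*d[:2]),np.degrees(np.arctan2(d[1],d[0])))
print("pin",unproj(a,(320.5,243),.08),"driver mid",unproj(a,(295+102/4,160+66/4),.102))
q0=sensors.current_joints()
for y in (-90,-60,-30,0,30,60,90):
    j=env.solve_ik([C2[0],C2[1],.0643],down(np.radians(y))); print(y,None if j is None else np.round(j,2))
E
```

```text
base ctr [0.59118044 0.05044797 0.027     ] axis angles [np.float64(-3.9837385622486323), np.float64(-4.112120200310191)]
ring [0.59278858 0.0513034 ] 0.06432045972876715
knob [0.5914 0.0516 0.0915] r 0.0014 ang 168.2
lug [0.5492 0.036  0.0585] r 0.0462 ang -160.7
hole [0.6333 0.0359 0.05  ] r 0.0433 ang -20.8
ptr [0.6613 0.0495 0.05  ] r 0.0686 ang -1.5
lug from knob 0.044996244483268326 -159.74419184569297
pin [ 0.52807651 -0.32609481  0.08      ] driver mid [ 0.51744661 -0.2724797   0.102     ]
-90 [-0.04  0.67 -0.16  1.78  0.15  0.7  -1.86]
-60 [ 0.03  0.68 -0.26  1.78  0.25  0.71 -1.41]
-30 [ 0.1   0.7  -0.36  1.78  0.34  0.73 -0.96]
0 [ 0.16  0.71 -0.45  1.77  0.42  0.76 -0.5 ]
30 [ 0.22  0.73 -0.53  1.77  0.5   0.78 -0.04]
60 [ 0.29  0.76 -0.63  1.76  0.59  0.82  0.42]
90 [ 0.36  0.8  -0.75  1.76  0.7   0.86  0.87]
```

Ring centre is about (0.592, 0.051) and stage x is about -4°. The lug is at -160° and the lock hole at about -20.5° (16° off the pointer, within ±26°). I'll grip the knob and turn it by +139.5°.

```bash
python3 - <<'E'
from h import *
c=[.5918,.0512]; r=down(np.radians(-70))
env.command_gripper(.06)
env.move_ptp([*c,.13],r)
print(env.move_straight([*c,.0645],feed=.1,force_limit=8))
env.command_gripper(.02,30)
print("w",sensors.current_width(),sensors.current_finger_force(),sensors.current_force())
q=np.array(sensors.current_joints()); y=lambda:np.degrees(np.arctan2(*R.from_rotvec(sensors.current_eef_rot()).as_matrix()[1::-1,1]))
y0=y(); q[6]+=.3; env.goto_joints(q); print(y0,y(),sensors.current_force())
assert y()>y0
q[6]+=np.radians(139.5)-.3; env.goto_joints(q); print(y(),sensors.current_force(),sensors.current_torque(),sensors.current_position())
env.command_gripper(.06); print(sensors.current_position())
p=np.array(sensors.current_position()); env.move_straight([p[0],p[1],.14],feed=.15)
b=look([.592,.051,.058],0,.24)
import pickle; pickle.dump(b,open("b2.pkl","wb")); print(sensors.current_time())
t=snap("top")
o=np.zeros((600,800,3),np.uint8)
u=proj(b,[.60,.045,.058])[0].astype(int); print(u)
x0,y0_=max(u[0]-95,0),max(u[1]-95,0); print(x0,y0_)
g=b["img"][y0_:y0_+200,x0:x0+200]
cv2.imwrite("pics/c3.png",cv2.resize(g,None,fx=3,fy=3,interpolation=cv2.INTER_CUBIC))
E
```

```text
False
w 0.03306803169138972 30.02050280570984 [-1.97994393  2.70134805  7.03723909]
-69.96721600288357 -52.981873670382896 [-1.84437745  1.87221223  2.25404367]
69.43636108919226 [-6.7325207   1.56151481  5.56821848] [ 0.45247245  1.16729094 -0.3036967 ] [0.59095748 0.05234534 0.06538966]
[0.59258073 0.05186743 0.06538576]
11.2583
[329 245]
234 150
```

View pics/c3.png

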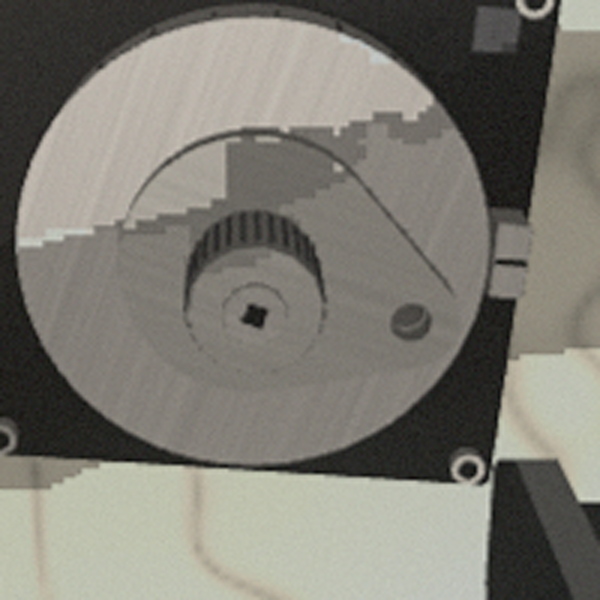

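The lug hole now stands at crop (411,321), over a dark hole in the ring, and the knob is at (255,315). The post is seated with the lug at about -20°. Next I'll pick the pin.

```bash
python3 - <<'E'
from h import *
import pickle
b=pickle.load(open("b2.pkl","rb"))
q=lambda u,v:(234+u/3,150+v/3)
lh=unproj(b,q(411,321),.0585); kn=unproj(b,q(255,315),.0915); d=lh-kn
print("lug",lh,"knob",kn,np.hypot(*d[:2]),np.degrees(np.arctan2(d[1],d[0])))
pin=np.array([.5281,-.3261]); r=down(np.radians(11.3))
env.command_gripper(.05)
env.move_ptp([*pin,.13],r)
print(env.move_straight([*pin,.0488],feed=.1,force_limit=6))
env.command_gripper(.008,40); print(sensors.current_width(),sensors.current_finger_force(),sensors.current_force())
env.move_straight([*pin,.165],feed=.12); env.pause(.1)
print(sensors.current_width(),sensors.current_force(),sensors.current_joints(),sensors.current_time())
for y in (-110,70):
    j=env.solve_ik([lh[0],lh[1],.11],down(np.radians(y))); print(y,None if j is None else np.round(j,2))
w=snap("wrist"); pickle.dump(w,open("w3.pkl","wb")); print("tip expected at",unproj and (K(w)@(np.linalg.inv(w["hand_eye"])@[0,0,.0413,1])[:3]))
E
```

```text
lug [0.63375652 0.03554709 0.0585    ] knob [0.59147475 0.05048332 0.0915    ] 0.044842376225730125 -19.456010562284884
False
0.014767781771181324 39.03998672962189 [-0.57453536  0.5234116   4.62035228]
0.014911112043569114 [ 0.10384518  0.43711108 -0.51479936] [ 0.41333159  0.56218984  0.09405593  1.68093941 -0.06374687  0.90325251
  0.72976479] 15.7417
-110 [-0.5   0.72  0.55  1.69 -0.47  0.87 -1.67]
70 [-0.01  0.66 -0.17  1.66  0.14  0.84  0.98]
tip expected at [62.887847   53.97601904  0.19998822]
```

```bash
python3 - <<'E'
from h import *
import pickle
env.move_ptp([.6336,.0356,.165],down(np.radians(70)))
env.move_straight([.6336,.0356,.118],feed=.1); env.pause(.2)
w=snap("wrist"); pickle.dump(w,open("w4.pkl","wb")); print(sensors.current_time())
print("tip",proj(w,[.6336,.0356,.118-.0413]),"lug",proj(w,[.6336,.0356,.0585]))
cv2.imwrite("pics/c4.png",cv2.resize(w["img"][170:320,220:420],(800,600),interpolation=cv2.INTER_CUBIC))
E
```

```text
18.0667
tip [[315.84837806 269.71797637]] lug [[315.6605798  255.07245227]]
```

View pics/c4.png

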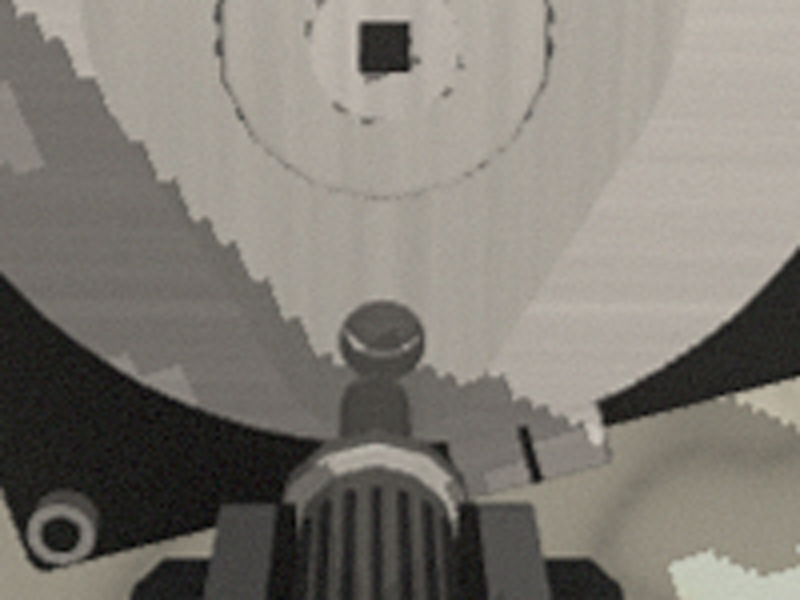

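The pin tip is centred near crop (375,405) and the lug hole is at (382,341), which matches its expected pixel. The ring hole beneath is visible in it, slightly offset. The tip is about 1 mm off along tool y, so I'll correct that and descend with a light force limit.

```bash
python3 - <<'E'
from h import *
t=np.array([.6336,.0366])
print(sensors.current_position())
env.move_straight([*t,.112],feed=.05); env.pause(.1)
print(sensors.current_position())
hit=env.move_straight([*t,.0713],feed=.03,force_limit=4)
p=np.array(sensors.current_position()); print(hit,p,"tip z",p[2]-.0413,sensors.current_force(),sensors.current_time())
E
```

```text
[0.63409842 0.03568026 0.11872008]
[0.63356842 0.03665076 0.11192525]
True [0.63367852 0.03651799 0.07181777] tip z 0.030517774380627097 [-0.77755602 -0.58880046  5.34361097] 19.725
```

```bash
python3 - <<'E'
from h import *
env.command_gripper(.045); env.pause(.2)
p=np.array(sensors.current_position()); env.move_straight([p[0],p[1],.17],feed=.12)
b=look([.60,.045,.058],0,.24); c=snap("scene"); print(sensors.current_time(),sensors.current_width())
tops=[[.6338,.0360,.1025],[.6338,.0360,.1045],[.6338,.0360,.0585]]
print(proj(b,tops),proj(c,tops))
o=np.zeros((600,800,3),np.uint8)
o[:600,:400]=cv2.resize(b["img"][130:330,290:423],(400,600),interpolation=cv2.INTER_CUBIC)
o[:400,400:]=cv2.resize(c["img"][215:265,325:375],(400,400),interpolation=cv2.INTER_CUBIC)
cv2.imwrite("pics/c5.png",o)
E
```

```text
22.725 0.04474316480653726
[[367.41624381 271.99598858]
 [367.74853558 273.16666068]
 [361.02562871 249.48169435]] [[353.79763394 232.71628451]
 [353.8035854  231.9918605 ]
 [353.66951664 248.31098673]]
```

View pics/c5.png

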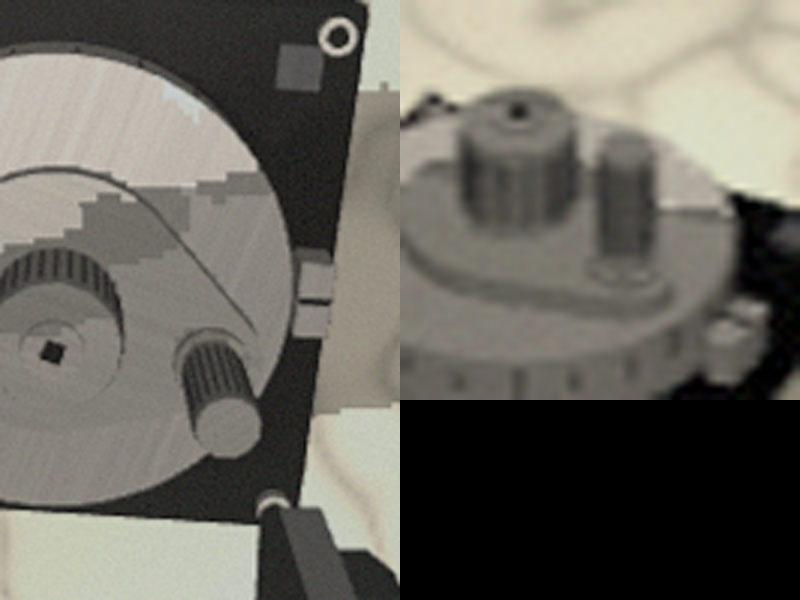

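The wrist crop shows the pin upright in the lug, its top at (366,272) against (367,272) predicted for home. The scene crop shows the shoulder on the lug. I'll confirm with a light tap on its top, then hand in.

```bash
python3 - <<'E'
from h import *
r=down(np.radians(70)); t=[.6338,.0362]
env.command_gripper(0.0)
env.move_ptp([*t,.14],r); env.pause(.2)
hit=env.move_straight([*t,.1005],feed=.02,force_limit=3)
print(hit,sensors.current_position(),sensors.current_force())
env.move_straight([*t,.18],feed=.1); env.pause(.3)
ok=hit and True
w=snap("scene"); cv2.imwrite("pics/c6.png",w["img"]); print(sensors.current_time())
E
```

```text
True [0.63403355 0.03615525 0.10253361] [0.10324304 0.13019272 5.52792167]
27.4833
```

Contact was at 102.5 mm, exactly the height of the pin's top when home. Handing in.

```bash
python3 -c "
from workcell import env
print(env.hand_in())"
```

```text
the job is handed in; nothing more can be done
None
```

The post's lug was turned over the ring's lock hole and the pin went down through both without forcing. It was released with its shoulder home on the lug (top measured at 102.5 mm, the home height), and the job was handed in at about 27.5 s.

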